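# Unweight and crack open the re-gasketed dry box

## Robot

A 6-joint arm with a two-finger parallel gripper is mounted at the origin on a cart in front of the work surface, level with it; the furniture and walls round the work are solid. World frame = base frame: x ahead of the robot, y to its left, z up, the work surface at z = 0. Lengths are in mm, angles in degrees, forces in N, time in s.
With the tool pointing down it reaches from about 325 to 925 mm from the base axis. Payload 3.1 kg.
Tool frame: the origin (TCP) lies at the very end of the fingers, on their centre line; the grasp point (between the pads) lies grasp_offset behind it (grasp_offset is the distance from the TCP to the grasp point, in mm); z points along the fingers, x is the direction in which the jaws open and shut, and the axes are right-handed (so a half turn about z gives the same grasp; the last joint's range is limited). The gripper opens to 85 mm and grips with 20 to 120 N. Pads are 22 mm wide; open, the fingers measure 114 mm over their backs; the gripper's body (76 mm by 85 mm) begins 54 mm behind the grasp point. The pads swing forward as they close: fully open they stand 13 mm farther back than shut.
Start: joints at [69.718, 12.427, 92.441, -0, 75.132, -6.429], TCP at [149.637, 606.835, 231.3] pointing down, gripper open.
Joint ranges: [-157.48, 157.48], [-44.54, 120.13], [17.64, 146.25], [-64.5, 244.5], [7.68, 150.69], [-147.95, 147.95]. Speed limits (degrees/s): [159.86, 159.86, 180, 180, 180, 180].

## Interface

Orientations are given as [roll, pitch, yaw] about the fixed x, y, z axes, in that order (R = Rz(yaw) Ry(pitch) Rx(roll)).
In Python, from station import * gives the robot as it stands. Calls block until the motion is done:
- goto(position, orientation): joint-space move of the TCP to a pose.
- move_l(position, attitude=None, speed=150): straight line of the TCP; attitude=None keeps the orientation; speed is the mean speed in mm/s.
- move_j(angles): joint-space move.
- grip(opening, squeeze=None): finger opening in mm; squeeze is the grip in N (None keeps the last); returns when the fingers have stopped.
- wait(seconds).
- solve_ik(position, orientation): joint angles nearest the present ones, or None.
- get_obs(): the state.
- get_image(name): name is "scene" or "top" or "wrist"; returns the picture (384x512x3 uint8, red, green, blue); there is no depth.
- get_calibration(name): a dict with "fx", "fy", "cx", "cy" (pixels), "R" (3x3) and "t" (3): a world point X has camera coordinates R X + t; the wrist camera has in their place "mount" (4x4, takes a point from camera to tool coordinates, whose origin is the TCP and whose axes are the tool frame's). Camera axes: x right, y down, z forward; pixel columns grow to the right and rows downward; lengths in mm; the calibration is good to about 2 mm. A picture is of the moment at which its call begins: read the wrist's pose just before it. get_calibration takes no time and is no camera call.
A pose or a line that the arm cannot do raises Unreachable and nothing moves.
- sign_off(): hands the job in, once; it reports no verdict.
Trained networks look in the newest picture that a camera, given by its name, has taken for a name from the list of things; names that differ only in an ending like _2 or _b are one class to them, and where a whole thing is asked for, a point or a joint stands for the part that bears it (a point fixed in the world has none). Each returns a list of dicts, best first, with "score" (0 to 1); they miss things now and then, are a little off and sometimes report something else, mostly with a low value. They report only what shows in the picture. A call takes as long as a camera call. They do not tell look-alikes from the thing itself.
- spot_in(name, camera): "extent" ([centre column, centre row, width, height] in pixels, round what is visible of it).
- regions_of(name, camera): "region" (384x512 bool, what is visible of it) and "extent" ([centre column, centre row, width, height] in pixels, round what is visible of it).
The state is a dict: "t": time; "joint_pos": joint angles; "qvel": joint speeds; "effort": joint torques, N m; "tcp_pos": TCP position; "ee_rot": TCP orientation; "wrist_force": force on the tool from outside, world axes, zero at the start; "moment": the same for the moment, N m; "grip_width": finger opening in mm.
Only numpy, scipy, OpenCV 4.12 (cv2) and the standard library are available. Lean on these libraries where they do the work, as an engineer would, in place of code of your own. Each camera call takes 0.05 s, during which the arm holds its last target. There are 200 camera calls.

## Task

The new gasket in the grey dry box has been glued and pressed under a steel weight. Lift that weight off the lid, set it down (do not drop it) upright and fully home in its own recess of the wooden weight rack, the one that matches its size, and let go of it. Then break the lid free of the sticking seal without letting it fly open, and hold it ajar with a gap of about 30 mm at the front edge so that I can check the seam: finish while still holding the lid there, and leave the other weights and the bottle as they are.

Things in the scene. Friction and masses are not known exactly. Their poses are not given: they have to be found in the camera images.
- dry_box: grey metal box, 140 (x) x 160 (y) mm, fixed to the worktop by four lugs, with a hinged lid; origin under its centre, on the worktop. Its -x side is the front (small round dial and a card holder). The closed lid's top is flat, 83 mm above the origin; lid plate x from -73 to +73 mm, y +-83 mm, 8 mm thick.
- lid_hinge (a point): point on the hinge axis, at the box's back: box coordinates (75, 0, 75) mm. The axis runs along the box's y; fixed to the box.
- lid_handle (a point): centre of the round steel grip bar of the bridge handle on the lid, near its front edge. The bar runs along y, 10 mm thick, 80 mm between its posts (70 mm free), its axis 32 mm above the lid's top. Closed: box coordinates (-55, 0, 115) mm, i.e. (-130, 0, +40) mm from the hinge. Moves and turns with the lid; axes as the box's when shut.
- lid_front (a point): middle of the lower front edge of the lid, 148 mm from the hinge axis; rises by about 30 mm when the lid stands at 0.2 rad.
- lid (a joint): lid angle, rad: 0 shut, grows as the front rises (turn about the box's +y). The rubber seal holds the shut lid: about 15 to 20 N straight up at the handle breaks it, within the first 1 to 2 mm; its grip fades over the next 6 mm, then only the lid's weight (about 2 N at the handle) pulls down. The hinge is free: let go, the lid drops to about 0.05 rad and rests on the seal.
- weight_m: the steel press weight standing on the lid: upright cylinder 38 mm in diameter and 40 mm high with two dark rings, and on top a knob 20 mm in diameter reaching from 50 to 66 mm above its underside (its neck, from 40 to 50 mm, is 15 mm thick). 0.32 to 0.52 kg. Origin at the centre of its underside.
- weight_rack: wooden block 176 (x) x 70 (y) x 28 mm, fixed on the worktop, with three round recesses in a row along its x, each 14 mm deep and 3 mm wider than its weight, small to large towards +x: 33, 41 and 51 mm in diameter at x = -58, -6 and +50 mm. Origin under its centre.
- recess_m (a point): centre of the floor of the middle recess (41 mm wide), 14 mm above the worktop and 14 mm below the rack's top: the own place of the weight from the lid. The 33 mm recess holds the small weight; the 51 mm one is empty and belongs to the large weight.
- weight_s: small steel weight, 30 mm in diameter and 34 mm high plus a 26 mm high knob, standing in its recess in the rack; origin at its underside. Stays there.
- weight_l: large steel weight, 48 mm in diameter and 48 mm high plus a 26 mm high knob, standing on a small brown carton 38 mm high near the front of the bench; origin at its underside. Stays there.
- blue_cap_bottle: white glue bottle with a blue cap, 36 mm wide, 98 mm high, standing behind the box; origin at its underside. Stays there.
Things that resemble listed ones, but are neither listed nor needed, are in the scene too. Leave any yellow look-alike of the weight_m alone.

How it is judged (in metres and radians):
On the way, in this order (a step that is already met when the one before it is completed fails the run):
1. the weight from the lid stands upright, fully home and released in the middle recess of the rack, with the lid still shut (horizontal distance between weight_m and recess_m below 0.005 m and z of weight_m in the frame of recess_m below 0.003 m and angle between weight_m's own z axis and vertical below 0.1 rad and contact force between the fingers and weight_m below 0.1 N and value of joint lid below 0.02 rad), for 0.2 s.
2. the lid has broken free of the seal (value of joint lid above 0.08 rad), for 0.1 s.
At the end, for the whole second after the job is handed in: The fingers hold the lid, at rest, at 0.125 to 0.28 rad (front edge 18 to 41 mm above shut); the weight from the lid stands upright in the middle recess, within 5 mm of its centre and 3 mm of its floor, untouched (value of joint lid between 0.125 and 0.28 rad and velocity of joint lid between -0.05 and 0.05 rad/s and contact force between the fingers and lid above 0.5 N and horizontal distance between weight_m and recess_m below 0.005 m and z of weight_m in the frame of recess_m below 0.003 m and angle between weight_m's own z axis and vertical below 0.1 rad and contact force between the arm and weight_m below 0.1 N); the arm keeps its last pose, push and grip.
It fails at once if the lid flies open (past 0.45 rad, 65 mm at the front edge) (value of joint lid above 0.45 rad).
It fails at once if the weight from the lid is dropped (falls faster than 0.7 m/s out of the fingers) (linear speed of weight_m above 0.7 m/s and contact force between the fingers and weight_m below 0.1 N).
It fails at once if the weight from the lid is tipped over (more than 0.8 rad) (angle between weight_m's own z axis and vertical above 0.8 rad).
It fails at once if another weight or the bottle is moved by more than 25 mm (distance of any of weight_s, weight_l, blue_cap_bottle from where it was at the start of the episode above 0.025 m).
It also fails if it takes over 50 s, if anything falls off the work surface, if the arm or the gripper's body presses on something with over 40 N, if the wrist force passes 120 N, or if a joint passes its speed limit or range.

## Working session

There is one attempt and no reset: what is moved stays moved. The work goes in short steps, each a Python script; the robot and the scene stay as the last script left them, time stands still between calls to the robot, and variables do not carry over. Pictures are saved under pics/ and viewed, about 8 in all and at most 12, crops included, and the job is handed in when it is done.

```bash
ls; mkdir -p pics
cat > h.py <<'E'
from station import *
import numpy as np, cv2
def save(n,im): cv2.imwrite('pics/'+n,cv2.cvtColor(im,cv2.COLOR_RGB2BGR))
def proj(X,c):
    p=np.array(c['R'])@np.array(X,float)+np.array(c['t']).ravel()
    return np.array([c['fx']*p[0]/p[2]+c['cx'],c['fy']*p[1]/p[2]+c['cy']])
def ray(u,v,c,z):
    R=np.array(c['R']);t=np.array(c['t']).ravel();o=-R.T@t
    d=R.T@np.array([(u-c['cx'])/c['fx'],(v-c['cy'])/c['fy'],1]);return o+d*(z-o[2])/d[2]
E
python3 - <<'E'
from h import *
o=get_obs();print(o)
a={}
for n in('scene','top'):
    c=get_calibration(n);print(n,c)
    a[n]=get_image(n)
    for k in('dry_box','weight_m','weight_rack','weight_s','weight_l','lid_handle','blue_cap_bottle'):
        print(n,k,[(round(d['score'],2),np.round(d['extent'],1).tolist()) for d in spot_in(k,n)])
    save(n+'1.png',cv2.resize(a[n],(800,600)))
print(grasp_offset if 'grasp_offset' in globals() else '')
E
```

```text
pics
{'t': 0.0, 'joint_pos': array([ 6.97157074e+01,  1.24779884e+01,  9.25288525e+01,  5.01652761e-04,
        7.51312140e+01, -6.42790785e+00]), 'qvel': array([-0.04469432, -0.02327306,  0.1017815 , -0.00298487, -0.04852643,
       -0.12363387]), 'effort': array([-2.57689673e-03, -3.96841156e+01, -3.03850758e+01, -3.25291348e-04,
        9.85991035e-03, -3.67019055e-07]), 'tcp_pos': array([149.36558969, 606.05171333, 229.95153164]), 'ee_rot': array([-1.79984063e+02,  1.37132741e-01,  7.61435050e+01]), 'wrist_force': array([ 0.072887  , -0.48908892,  0.45855744]), 'moment': array([-0.01458978,  0.0092469 ,  0.0047354 ]), 'grip_width': 85.38285710775068}
scene {'fx': 480.78499647912537, 'fy': 480.78499647912537, 'cx': 256.16805567720854, 'cy': 191.27807855975988, 'R': array([[ 0.54915298, -0.8354359 , -0.02186   ],
       [-0.41999564, -0.25327084, -0.87146861],
       [ 0.72251967,  0.48775069, -0.48996387]]), 't': array([-444.33182216,  256.38101707,  971.55396447])}
scene dry_box [(0.62, [237.9, 201.4, 81.1, 63.7]), (0.38, [316.4, 183.0, 16.1, 38.0])]
scene weight_m [(0.88, [219.9
[... 1138 characters left out ...]
0.7, [310.4, 218.0, 9.1, 12.6]), (0.7, [171.2, 204.1, 13.6, 12.7]), (0.68, [232.9, 177.1, 11.0, 13.1]), (0.58, [255.4, 271.1, 14.5, 16.6])]
top weight_rack [(0.66, [312.8, 199.6, 34.3, 67.5])]
top weight_s [(0.73, [277.1, 175.0, 8.7, 16.2]), (0.7, [310.4, 218.0, 9.1, 12.6]), (0.7, [171.2, 204.1, 13.6, 12.7]), (0.68, [232.9, 177.1, 11.0, 13.1]), (0.58, [255.4, 271.1, 14.5, 16.6])]
top weight_l [(0.73, [277.1, 175.0, 8.7, 16.2]), (0.7, [310.4, 218.0, 9.1, 12.6]), (0.7, [171.2, 204.1, 13.6, 12.7]), (0.68, [232.9, 177.1, 11.0, 13.1]), (0.58, [255.4, 271.1, 14.5, 16.6])]
top lid_handle [(0.62, [221.3, 190.5, 71.8, 64.2])]
top blue_cap_bottle [(0.79, [275.4, 127.1, 15.1, 20.4])]
18.700000000000003
```

Run:
```python
import cv2,numpy as np
s=cv2.imread('pics/scene1.png');t=cv2.imread('pics/top1.png')
f=800/512
def crop(im,x0,y0,x1,y1,w):
    c=im[int(y0*f):int(y1*f),int(x0*f):int(x1*f)];return cv2.resize(c,(w,int(w*(y1-y0)/(x1-x0))),interpolation=cv2.INTER_CUBIC)
a=crop(s,170,150,370,290,400);b=crop(t,160,110,360,290,400)
h=max(a.shape[0],b.shape[0]);o=np.zeros((h,800,3),np.uint8);o[:a.shape[0],:400]=a;o[:b.shape[0],400:]=b
cv2.imwrite('pics/c1.png',o)
```

```text
(no output)
```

View pics/c1.png

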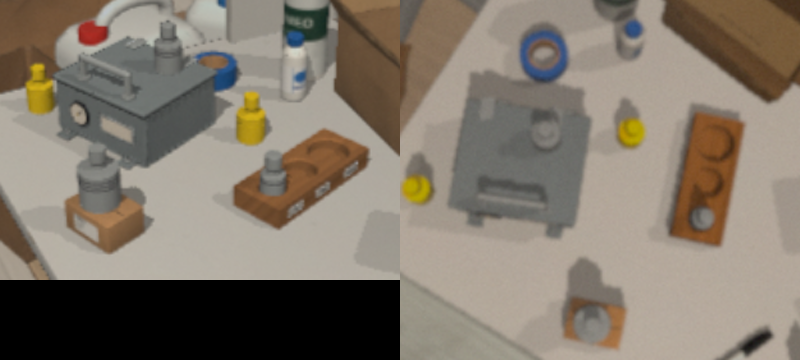

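View pics/scene1.png

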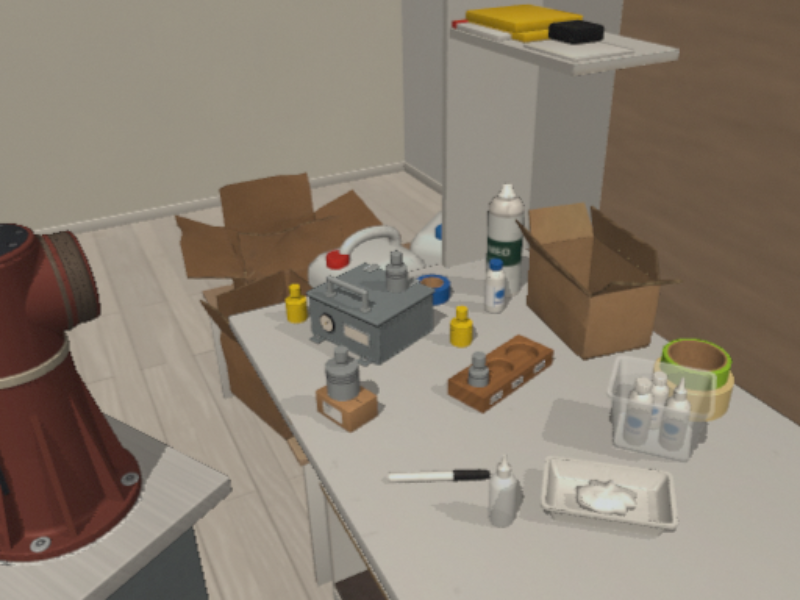

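The crop shows weight_m (grey) at top-camera px (233,177) on the lid's rear. The handle is near (221,208). The rack is centred at about (313,200), with its small recess (filled) at (311,218), its middle one at about (315,201) and its large one near (318,181). The yellow ones are look-alikes. Next I'll get rough positions, then wrist views.

```bash
cat >> h.py <<'E'
def wcal():
    o=get_obs();c=get_calibration('wrist');from scipy.spatial.transform import Rotation as Ro
    T=np.eye(4);T[:3,:3]=Ro.from_euler('xyz',o['ee_rot'],degrees=True).as_matrix();T[:3,3]=o['tcp_pos']
    W=np.linalg.inv(T@np.array(c['mount']));c=dict(c);c['R']=W[:3,:3];c['t']=W[:3,3];return c
E
python3 - <<'E'
from h import *
c=get_calibration('top');s=get_calibration('scene')
print('cam',-np.array(c['R']).T@c['t'],-np.array(s['R']).T@s['t'])
for n,u,v,z in [('m knob',232.5,174,149),('handle',216,207.5,115),('lidFL',184.5,212.5,83),('lidFR',247.5,218,83),('lidBL',194,160,83),('lidBR',254,165,83),
 ('rackFL',296,228,28),('rackFR',319.5,231.5,28),('rackBL',308,167,28),('rackBR',331,172,28),('large',318,181.5,14),('mid',315,201,14),('s knob',311.5,217,74),('l knob',255.5,270.5,112)]:
    X=ray(u,v,c,z);print(n,X.round(1),proj(X,s).round(1))
print(get_calibration('wrist'))
print(solve_ik([550,30,330],[180,0,0]),solve_ik([550,30,330],[180,0,90]),solve_ik([550,30,330],[180,0,180]))
E
```

```text
cam [ 393.19892759 -183.82223993 1095.5790876 ] [-350.28179359 -780.15303662  689.7412591 ]
m knob [ 576.6 -147.6  149. ] [253.2 161. ]
handle [ 497.2 -107.1  115. ] [223.  181.2]
lidFL [486.4 -24.3  83. ] [196.1 186. ]
lidFR [ 474.8 -186.3   83. ] [244.1 204.2]
lidBL [624.8 -43.4  83. ] [232.6 167.5]
lidBR [ 614.6 -201.    83. ] [278.5 182.5]
rackFL [ 454.2 -318.6   28. ] [286.2 243.1]
rackFR [ 445.7 -382.7   28. ] [308.7 253.6]
rackBL [ 624.  -352.3   28. ] [330.8 214.3]
rackBR [ 611.1 -416.5   28. ] [352.1 223.8]
large [ 586.1 -382.5   14. ] [334.9 229.3]
mid [ 530.8 -373.6   14. ] [321.7 239.1]
s knob [ 480.8 -353.5   74. ] [305.3 225.7]
l knob [ 343.8 -208.2  112. ] [218.2 221.6]
{'fx': 286.7919329375439, 'fy': 286.7919329375439, 'cx': 257.3937558667135, 'cy': 190.730888649563, 'mount': array([[ 9.99999175e-01,  8.85245657e-04, -9.30596791e-04,
         2.47054865e-01],
       [-5.75622300e-04,  9.56593697e-01,  2.91424377e-01,
        -7.54273623e+01],
       [ 1.14818519e-03, -2.91423601e-01,  9.56593417e-01,
        -1.43040976e+02],
       [ 0.00000000e+00,  0.00000000e+00,  0.00000000e+00,
         1.00000000e+00]])}
[-4.17897911e+00 -3.69810020e-01  9.58510368e+01 -2.54444375e-14
  8.45187732e+01 -4.17897911e+00] [ -4.17897911  -0.36981002  95.85103678   0.          84.51877324
 -94.17897911] None
```

Run:
```python
from h import *
goto([500,-120,290],[180,0,84]);wait(.3)
for n,p,q in [('box',[500,-120,235],84),('rack',[500,-365,170],80)]:
    goto(p,[180,0,q]);wait(.4)
    c=wcal();im=get_image('wrist');save('w_%s.png'%n,cv2.resize(im,(800,600),interpolation=cv2.INTER_CUBIC))
    np.savez('w_%s.npz'%n,im=im,**{k:np.array(v) for k,v in c.items()})
    for k in('weight_m','weight_rack','dry_box','lid_handle'):
        print(n,k,[(round(d['score'],2),np.round(d['extent'],1).tolist()) for d in spot_in(k,'wrist')])
    print(get_obs()['tcp_pos'],get_obs()['ee_rot'],get_obs()['t'])
    for nm,X in [('mknob',[576.6,-147.6,149]),('mid',[530,-373,14]),('handle',[497,-107,115])]:print(nm,proj(X,c).round(1))
```

```text
box weight_m [(0.92, [380.3, 162.7, 43.2, 34.4]), (0.78, [149.0, 25.1, 64.6, 50.1]), (0.7, [165.7, 239.6, 31.4, 30.1]), (0.63, [57.0, 170.3, 47.1, 25.8]), (0.6, [240.0, 254.6, 44.4, 58.4])]
box weight_rack [(0.68, [75.9, 202.1, 76.8, 134.8])]
box dry_box [(0.66, [271.5, 203.7, 152.8, 153.2])]
box lid_handle [(0.92, [273.2, 213.9, 152.1, 130.2]), (0.23, [147.8, 25.1, 61.7, 50.2])]
[ 500.01669817 -120.0178404   235.09453548] [1.79991897e+02 2.94201005e-03 8.39990284e+01] 4.9333
mknob [236.4 276.9]
mid [ 73.9 204.1]
handle [270.8 180.3]
rack weight_m [(0.98, [501.9, 239.1, 20.3, 42.4]), (0.79, [367.7, 246.2, 45.0, 43.3]), (0.59, [263.8, 158.7, 31.6, 36.4])]
rack weight_rack [(0.98, [262.1, 202.8, 74.9, 160.6])]
rack dry_box [(0.85, [458.1, 187.7, 100.6, 186.8]), (0.4, [262.1, 159.2, 29.8, 41.0])]
rack lid_handle [(0.72, [480.4, 196.8, 63.1, 169.6]), (0.5, [262.2, 158.9, 29.1, 34.4])]
[ 500.0168457  -364.93065647  170.01072674] [ 1.79999514e+02 -2.00798712e-03  8.00021270e+01] 6.575
mknob [599.2 281.9]
mid [254.3 203.5]
handle [624.3 145.5]
```

View pics/w_box.png

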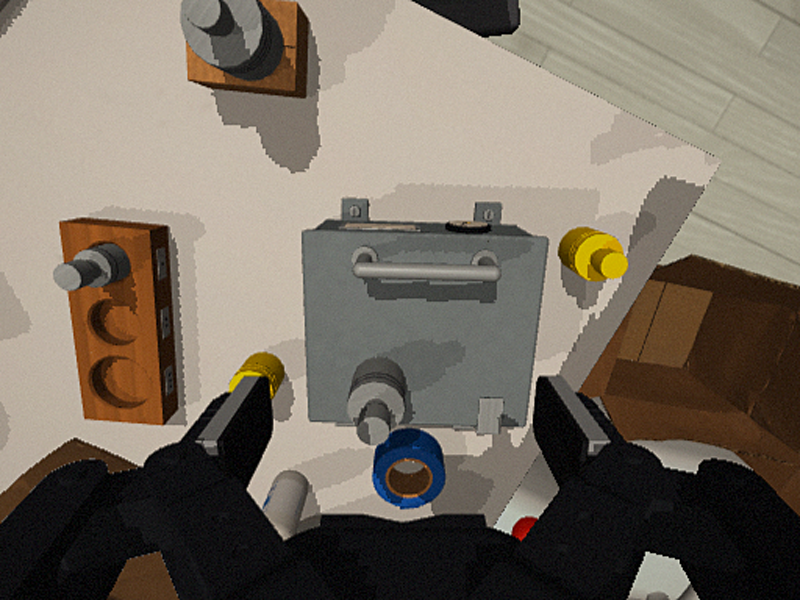

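View pics/w_rack.png

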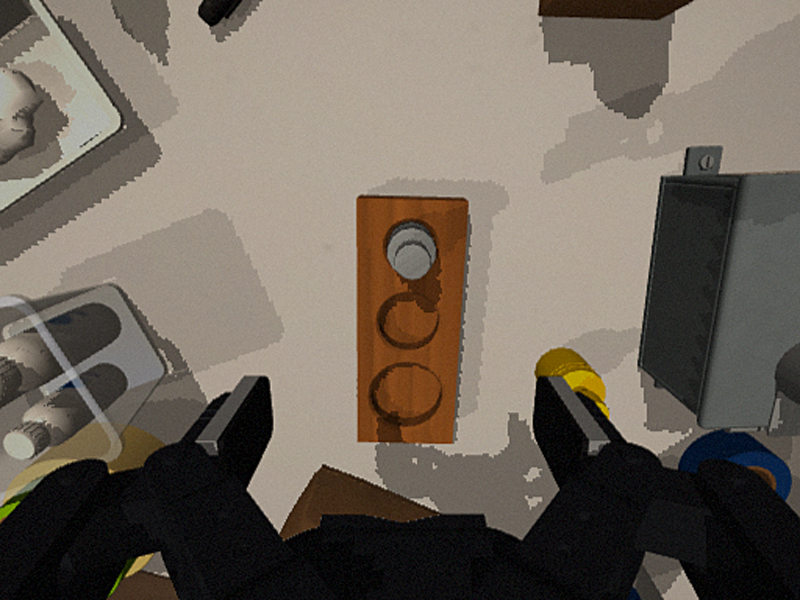

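Picture 3 (w_box): lid corners at (303,230), (547,237), (309,421) and (527,427), the handle bar from (355,270) to (500,271), and the weight_m knob top near (374,430). Picture 4 (w_rack): recess rims centred at about (408.5,320.5) for the middle one and (405,393.5) for the large one, and the top face from about (357,200) to (455,441).

```bash
python3 - <<'E'
from h import *
from scipy.optimize import least_squares
f=lambda p:((np.array(p)+.5)*.64-.5)
L=lambda n:dict(np.load(n))
def fit(c,mod,pix,z,x0):
    def P(p):
        R=np.array([[np.cos(p[2]),-np.sin(p[2])],[np.sin(p[2]),np.cos(p[2])]])
        return np.array([proj([*(R@m[:2]+p[:2]),m[2]],c) for m in np.array(mod,float)])
    r=least_squares(lambda p:(P(p)-f(pix)).ravel(),x0,x_scale=[1,1,.01])
    print(r.x[:2].round(2),np.degrees(r.x[2]).round(2),'resid',r.fun.round(1));return r.x
cb=L('w_box.npz');cr=L('w_rack.npz')
# box in w_box: lid corners + handle ends
fit(cb,[[-73,-83,83],[-73,83,83],[73,-83,83],[73,83,83],[-55,0,115]],[[303,230],[547,237],[309,421],[527,427],[427.5,271]],0,[545,-115,-.1])
fit(cr,[[-6,0,28],[50,0,28],[-88,35,28],[-88,-35,28],[88,-35,28],[88,35,28]],[[408.5,320.5],[405,393.5],[467,199],[357,197],[357,441],[453,442]],0,[535,-370,-.15])
fit(cr,[[-6,0,28],[50,0,28]],[[408.5,320.5],[405,393.5]],0,[535,-370,-.15])
fit(cb,[[-6,0,28],[50,0,28]],[[117,323],[121,382]],0,[535,-370,-.15])
print('knob s',ray(*f([412,260]),cr,74),'knob m',ray(*f([374,430]),cb,149), 'm body base',ray(*f([380,374]),cb,83+30))
E
python3 - <<'E'
import cv2,numpy as np
a=np.load('w_box.npz')['im'][210:290,200:290,::-1];b=np.load('w_rack.npz')['im'][120:290,220:305,::-1]
a=cv2.resize(a,(450,400),interpolation=cv2.INTER_CUBIC);b=cv2.resize(b,(300,600),interpolation=cv2.INTER_CUBIC)
o=np.zeros((600,760,3),np.uint8);o[:400,:450]=a;o[:,460:]=b;cv2.imwrite('pics/z.png',o)
E
```

```text
[ 544.75 -111.28] -7.48 resid [-1.8 -0.3  2.5 -0.5 -0.6  1.1  0.1  0.7 -0.3 -0.2]
[ 534.38 -366.44] -11.25 resid [-0.1  0.5  0.7  1.1  0.6 -0.2 -0.9 -0.6  0.2 -0.5 -0.5  0.1]
[ 533.55 -366.23] -12.25 resid [ 0.  -0.3 -0.   0.3]
[ 534.81 -364.16] -13.15 resid [ 0.  -0.3 -0.   0.3]
knob s [ 477.45719145 -355.00875512   74.        ] knob m [ 574.85572138 -144.80138537  149.        ] m body base [ 556.73946018 -140.86685995  113.        ]
```

View pics/z.png

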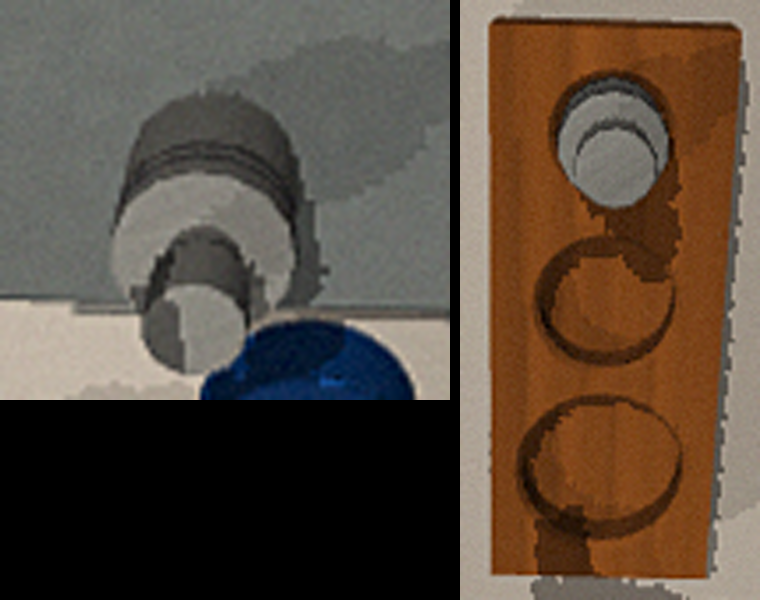

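Run:
```python
from h import *
K=[574.6,-145.5];M=[528,-365.3]
tiles=[]
for n,P,z,tz,q in [('rA',M,170,28,80),('kA',K,270,149,80),('kB',K,270,149,-100),('rB',M,170,28,-100)]:
    o=get_obs()['tcp_pos']
    if n=='kA': goto([M[0],M[1],270],[180,0,80])
    if n=='rB': goto([*M,270],[180,0,q])
    goto([*P,z],[180,0,q]);wait(.5)
    c=wcal();im=get_image('wrist');np.savez('v_%s.npz'%n,im=im,**{k:np.array(v) for k,v in c.items()})
    u=proj([*P,tz],c);x,y=(u-30).round().astype(int);print(n,u,x,y,get_obs()['t'])
    tiles.append(cv2.resize(im[y:y+60,x:x+60],(300,300),interpolation=cv2.INTER_CUBIC))
save('t.png',np.vstack([np.hstack(tiles[:2]),np.hstack(tiles[2:])]))
```

```text
rA [257.46650035 180.31158355] 227 150 7.375
kA [257.77252903 185.66649219] 228 156 9.3083
kB [257.36856947 183.48320805] 227 153 12.5083
rB [256.99201826 178.15588075] 227 148 14.4417
```

View pics/t.png

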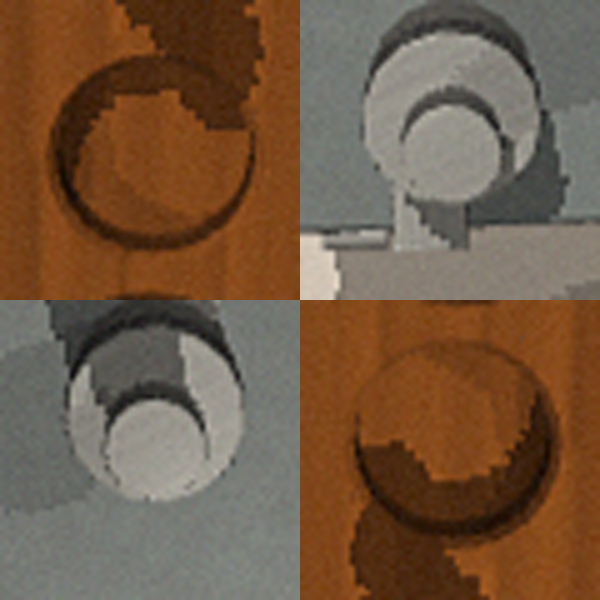

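Tiles: recess rim centres are rA (154,151) and rB (157,139). Knob centres are kA (151,153) and kB (156,149), all in tile px. These agree with predictions to within 1–2 px, so I'll average the pairs taken with the gripper turned 180°.

Run:
```python
from h import *
for n,x,y,a,b,z in [('rA',227,150,154,151.5,28),('rB',227,148,157,139,28),('kA',228,156,151,153,149),('kB',227,153,156,149,149)]:
    c=dict(np.load('v_%s.npz'%n));print(n,ray(x+(a+.5)/5-.5,y+(b+.5)/5-.5,c,z).round(2))
```

```text
rA [ 527.56 -365.29   28.  ]
rB [ 530.69 -366.82   28.  ]
kA [ 575.13 -145.57  149.  ]
kB [ 575.58 -146.09  149.  ]
```

Run:
```python
from h import *
K=[575.4,-145.8];M=[528.9,-365.8];A=[180,0,-100]
F=lambda:get_obs()['wrist_force'].round(2)
goto([*M,215],A);goto([*K,200],A)
print('free',F())
move_l([*K,125],speed=80);print('down',F(),get_obs()['tcp_pos'])
grip(15,50);o=get_obs();print('gripped',o['grip_width'],F(),o['tcp_pos'],o['moment'])
move_l([*K,165],speed=80);o=get_obs();print('lift',o['grip_width'],F(),o['t'])
move_l([*M,165],speed=200);move_l([*M,90],speed=120);wait(.2)
o=get_obs();print('above',o['grip_width'],F(),o['t'],o['tcp_pos'])
c=wcal();im=get_image('wrist');np.savez('held.npz',im=im,**{k:np.array(v) for k,v in c.items()})
save('held.png',cv2.resize(im[100:300,130:400],(800,593),interpolation=cv2.INTER_CUBIC))
```

```text
free [-0.53 -1.71 -0.14]
down [-0.1   0.13 -0.16] [ 576.02255163 -145.96364499  125.71973411]
gripped 18.131518374554954 [-0.78  0.52  1.99] [ 575.49816364 -145.73506681  125.3363026 ] [ 0.09074524  0.08933273 -0.02905559]
lift 18.339824369598553 [ 0.09  0.6  -4.41] 18.0083
above 17.95642649105289 [-0.02  0.22 -4.64] 20.2583 [ 529.78753534 -366.58799911   91.58516774]
```

View pics/held.png

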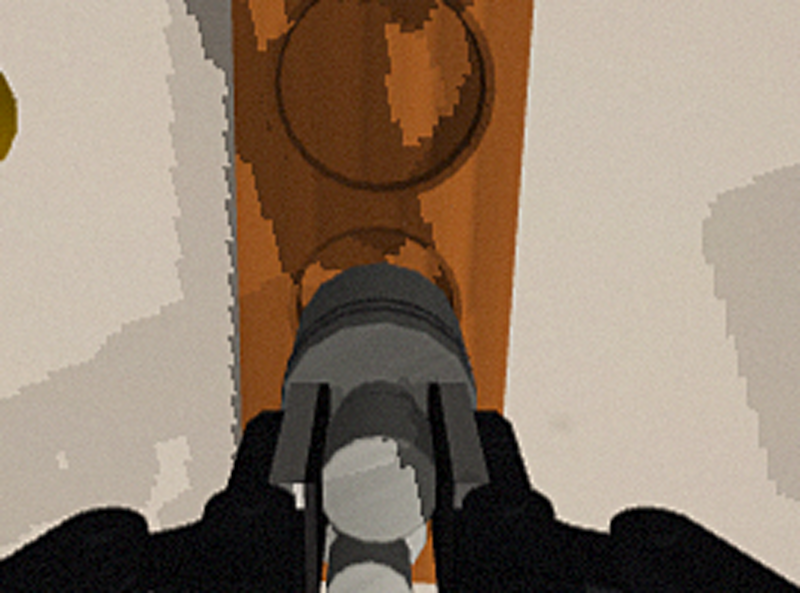

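The weight hangs upright in the fingers. Its base's far edge is at crop px (381,264), and the middle recess rim's far edge is at (377,228). I'll use this relative measure, then descend with force monitoring.

Run:
```python
from h import *
c=dict(np.load('held.npz'));s=2.963
px=lambda x,y:(130+(x+.5)/s-.5,100+(y+.5)/2.965-.5)
a=np.radians(-11.25);e=np.array([np.cos(a),np.sin(a)])
o=get_obs();t=o['tcp_pos']
rim=ray(*px(377.5,228),c,28)[:2]-20.5*e;base=ray(*px(381,264),c,t[2]-42.3)[:2]-19*e
rim2=ray(*px(383,189),c,28)[:2]  # near edge of large recess
print('recess',rim,'base',base,'tcp',t[:2],'largecheck mid',rim2+25.5*e-56*e)
M=np.array([528.9,-365.8]);d=rim-base;print('rel',d)
```

```text
recess [ 530.76717953 -366.10548936] base [ 528.95156659 -366.59665644] tcp [ 529.6039722  -366.43421425] largecheck mid [ 530.4874101  -367.21266816]
rel [1.81561295 0.49116709]
```

Run:
```python
from h import *
B=np.array([529.2,-365.6]);e=np.array([.981,-.195]);n=np.array([.195,.981])
ok=False
for i,(p,q) in enumerate([(0,0),(1.2,0),(-1.2,0),(0,1.2),(0,-1.2),(2,1),(2,-1)]):
    m=B+p*e+q*n
    move_l([*m,74],speed=60);
    f0=get_obs()['wrist_force'][2]
    for z in np.arange(72,54.9,-2):
        move_l([*m,z],speed=40);o=get_obs();f=o['wrist_force'][2]-f0
        if f>5:break
    print(p,q,'z',z,o['tcp_pos'].round(2),'df',f.round(2),o['moment'].round(3),o['grip_width'].round(2),o['t'])
    if o['tcp_pos'][2]<60.5: ok=True;break
    if i==3:break
print(ok,o['wrist_force'])
```

```text
Traceback (most recent call last):
AttributeError: 'float' object has no attribute 'round'
```

Run:
```python
from h import *
o=get_obs();print({k:np.round(o[k],2) for k in('t','tcp_pos','wrist_force','moment','grip_width')})
```

```text
{'t': np.float64(22.98), 'tcp_pos': array([ 529.65, -365.97,   56.44]), 'wrist_force': array([ 0.27, -0.98, -2.89]), 'moment': array([-0.02, -0.02, -0.03]), 'grip_width': np.float64(18.06)}
```

It went home on the first try: tcp 56.4 gives an underside at about 14.1 mm, with contact starting. Now I'll release, retreat and check.

Run:
```python
from h import *
grip(50);wait(.3);o=get_obs();print(o['wrist_force'].round(2),o['grip_width'],o['tcp_pos'])
p=o['tcp_pos'];move_l([p[0],p[1],130],speed=120);
goto([p[0],p[1]+60,220],[180,0,-90])
grip(85)
goto([490.2,-104.1,200],[180,0,-7.5]);wait(.4)
c=wcal();im=get_image('wrist');np.savez('h.npz',im=im,**{k:np.array(v) for k,v in c.items()})
save('hview.png',cv2.resize(im,(800,600),interpolation=cv2.INTER_CUBIC))
print('pred handle',(proj([490.2,-104.1,120],c)+.5)/.64,'m knob',(proj([529.5,-366,80],c)+.5)/.64,get_obs()['t'],get_obs()['tcp_pos'])
```

```text
[-0.4   0.12 -0.67] 50.21561156201204 [ 529.19628605 -365.59500251   56.01305086]
pred handle [404.75361816 309.88838882] m knob [498.52003618 604.84969875] 26.9167 [ 490.24699336 -104.36679945  199.94693078]
```

View pics/hview.png

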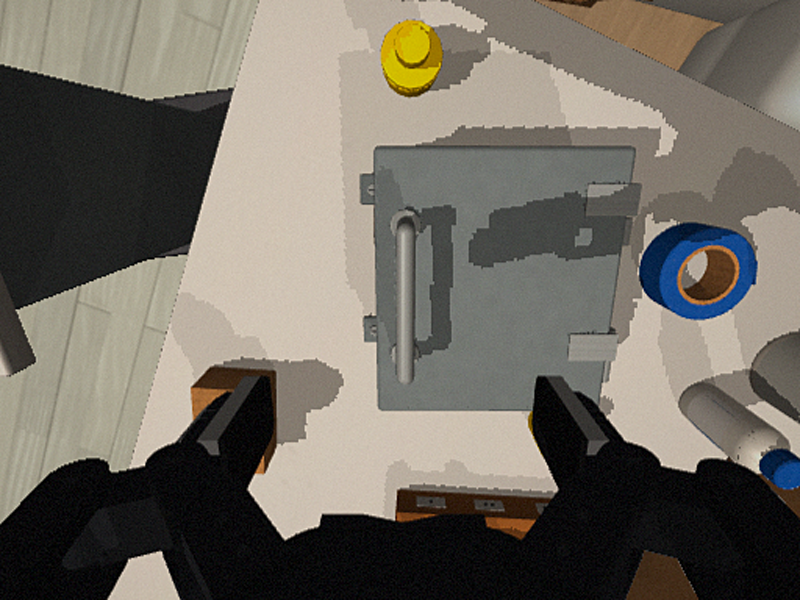

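The bar is at column 404 as predicted (405), so the jaw direction and yaw are right. It runs from row 212 to 383, i.e. centred about 5 mm further to +y. I'll grip the bar without lifting, and check the placement with the top and scene cameras.

Run:
```python
from h import *
p=[490.8,-99.5]
move_l([*p,125],speed=120);move_l([*p,97],speed=60);o=get_obs();print('down',o['wrist_force'].round(2),o['tcp_pos'].round(1))
grip(5,70);wait(.2);o=get_obs();print('grip',o['grip_width'],o['wrist_force'].round(2),o['moment'].round(2),o['tcp_pos'].round(2),o['t'])
t=get_image('top');s=get_image('scene')
c=get_calibration('top')
print('top pred knob',proj([529.5,-366,80],c),[np.round(d['extent'],1).tolist() for d in spot_in('weight_m','top')])
a=cv2.resize(t[150:250,270:350],(400,500),interpolation=cv2.INTER_CUBIC);b=cv2.resize(s[180:280,280:360],(400,500),interpolation=cv2.INTER_CUBIC)
save('chk.png',np.hstack([a,b]))
```

```text
down [-0.06 -0.1  -0.12] [490.6 -99.4  96.6]
grip 7.595765332835902 [ 5.5  -0.23 -2.81] [-0.03 -0.85 -0.02] [492.36 -99.76  97.42] 29.2083
top pred knob [316.50787236 198.3264296 ] [[254.6, 270.4, 14.6, 18.6], [311.0, 219.1, 12.7, 16.9], [317.0, 200.1, 13.6, 12.9]]
```

View pics/chk.png

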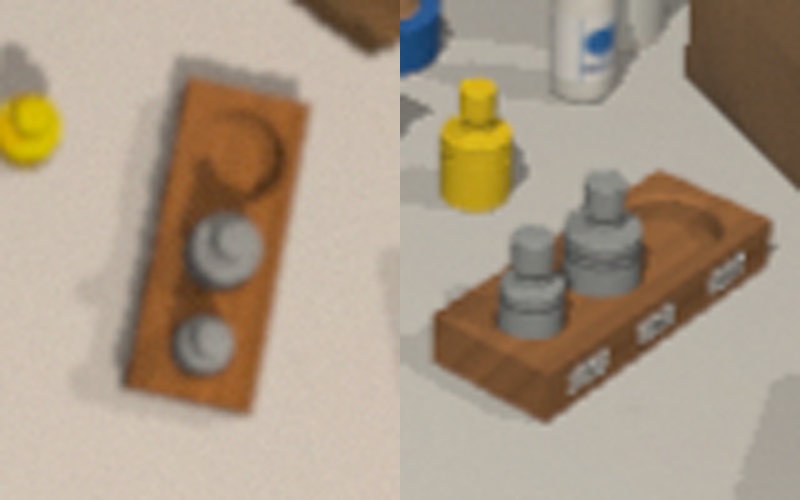

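Weight_m stands upright in the middle recess and weight_s is untouched. Now I'll raise the lid along the hinge arc in small steps.

```bash
cat > arc.py <<'E'
from h import *
from scipy.spatial.transform import Rotation as Ro
Z=Ro.from_euler('z',-7.5,degrees=True);P0=np.array([492.2,-99.7,97.0]);R0=Ro.from_euler('xyz',[180,0,-7.5],degrees=True)
H=P0+Z.apply([130,0,75-P0[2]+ (97-96.3)])
def pose(th):
    r=Z*Ro.from_euler('y',th)*Z.inv()
    return H+r.apply(P0-H),(r*R0).as_euler('xyz',degrees=True)
def theta():
    o=get_obs();g=o['tcp_pos']-18.7*np.array([0,0,1])*0+Ro.from_euler('xyz',o['ee_rot'],degrees=True).apply([0,0,-18.7])
    d=Z.inv().apply(g-H);return np.arctan2(d[2],-d[0])-np.arctan2(40,130)
E
python3 - <<'E'
from arc import *
for th in [.01,.02,.03,.04,.05,.065,.08,.1,.12,.14,.16,.18,.2]:
    p,a=pose(th);move_l(p,a,speed=12 if th<.07 else 25)
    o=get_obs();print(th,round(theta(),3),o['wrist_force'].round(1),o['tcp_pos'].round(1),round(o['grip_width'],2),round(o['t'],1))
    if np.abs(o['wrist_force']).max()>40:break
wait(.3);print(theta(),get_obs()['wrist_force'].round(2))
im=get_image('scene');save('end.png',cv2.resize(im[150:260,180:360],(800,489),interpolation=cv2.INTER_CUBIC))
E
```

```text
0.01 0.006 [ 3.8 -0.1 -6.5] [492.2 -99.7  97.7] 7.9 29.7
0.02 0.007 [  5.8  -1.5 -12.4] [492.1 -99.7  97.9] 7.62 29.9
0.03 0.017 [  6.4  -1.8 -11. ] [492.4 -99.7  99.2] 7.27 30.2
0.04 0.042 [ 3.2 -1.3 -1.1] [493.3 -99.9 102.4] 7.36 30.5
0.05 0.06 [2.2 0.9 3.9] [ 493.9 -100.   104.7] 7.4 30.7
0.065 0.061 [ 2.5 -0.  -3.1] [493.7 -99.9 104.9] 7.56 31.0
0.08 0.077 [ 3.5 -0.3 -2.8] [ 494.2 -100.   106.9] 7.35 31.3
0.1 0.099 [ 3.1 -0.6 -3. ] [ 494.9 -100.1  109.7] 7.42 31.5
0.12 0.119 [ 2.9 -0.1 -2.8] [ 495.7 -100.2  112.3] 7.24 31.8
0.14 0.139 [ 3.4 -0.2 -2.2] [ 496.4 -100.3  114.8] 7.52 32.1
0.16 0.159 [ 3.7 -0.8 -2.7] [ 497.2 -100.4  117.3] 7.48 32.3
0.18 0.179 [ 3.  -0.6 -3.6] [ 498.1 -100.5  119.8] 6.99 32.6
0.2 0.199 [ 3.9 -0.8 -3.1] [ 499.  -100.6  122.3] 7.32 32.8
0.1990565551683629 [ 4.14 -2.22 -5.35]
```

View pics/end.png

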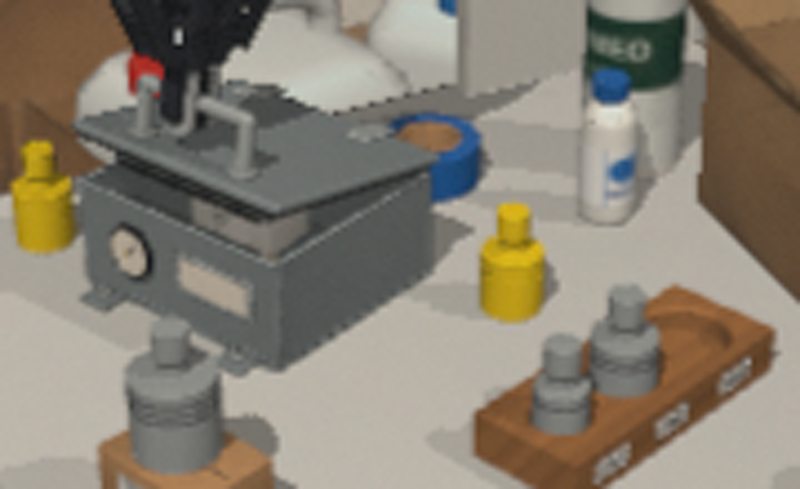

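The lid is held ajar by about 30 mm at the front edge, with the fingers on the bar. Weight_m is home at crop px (625,345), and the other weights and the bottle are where they were. I'm handing in.

Run:
```python
from arc import *
wait(.3);o=get_obs();print(theta(),o['wrist_force'].round(2),np.abs(o['qvel']).max(),o['grip_width'],o['t'])
sign_off()
```

```text
0.19953070753121832 [ 5.24 -1.18 -5.96] 0.14488340257217458 7.3845336733778915 33.4833
the job is handed in; nothing more can be done
```

The weight is in the middle recess of the rack and the lid is broken free. I'm holding it ajar at about 0.2 rad, which is about 30 mm at the front edge. I handed the job in at 33.5 s.

- **Weight:** I gripped it by its knob and lowered it slowly into the recess. By the tool height its underside was about 14 mm above the worktop, which is the recess floor. I then let go, and the camera pictures show it upright in the middle recess.
- **Lid:** I gripped the handle bar and raised it in small steps along the hinge arc. The seal let go at about 12 N on the wrist sensor, a bit under the 15–20 N you gave. The lid overshot by only about 0.01 rad.
- **Last checks:** The arm was at rest with the fingers still closed on the bar (7.4 mm reading). It was carrying about 6 N down and 5 N sideways. The lid angle comes from the arm pose, as there is no direct reading. In the last picture the other weights and the bottle look untouched.
- **Disagreements:** My recess measurements differed by up to 3 mm between views. I used a compromise position, and the weight went in on the first try. The handle was about 5 mm further along y than I first estimated, which I corrected before gripping.

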